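# Bring a buzzer dome under the test guide and hold the probe centred over it

## Robot

A 7-joint arm with a two-finger parallel gripper is mounted at the origin on the work surface. World frame = base frame: x ahead of the robot, y to its left, z up, the work surface at z = 0. Lengths are in m, angles in rad, forces in N, time in s.
With the tool pointing down it reaches from about 0.425 to 0.875 m from the base axis. Payload 4.7 kg.
Tool frame: the origin (TCP) lies on the centre line of the jaws, within the pads' length; the fingertips stand ahead of it and the grasp point (between the pads) lies 2 mm behind it (nose_length is the z of the fingertips in the tool frame, in m); z points along the fingers, y is the line along which they close (so a half turn about z gives the same grasp; the last joint's range is limited). The gripper opens to 87 mm and grips with 3 to 60 N. Pads are 19 mm wide; open, the fingers measure 117 mm over their backs; the gripper's body (75 mm by 190 mm) begins 51 mm behind the grasp point.
Start: joints at [1.323, 0.321, -0.07, 1.45, 0.023, 1.371, -0.057], TCP at [0.168, -0.628, 0.202] pointing down, gripper open.
Joint ranges: [-2.86, 2.86], [-0.3, 2.09], [-1.38, 1.24], [0.06, 2.45], [-1.56, 4.7], [0.09, 2.05], [-2.69, 2.69]. Speed limits (rad/s): [2.57, 2.57, 3.14, 3.14, 3.14, 3.14, 3.14].

## Interface

Orientations are given as a rotation vector (axis times angle).
In Python, from bench import * gives the robot as it stands.
- The arm moves only by the tool send_rows, never from a script. Its arguments are lists of equal length, an entry for each row: "xyz": the shift along the tool's x, y, z in mm, a list of three; "dr": the turn, a rotation vector about the tool's x, y, z in rad, a list of three. A call has exactly 10 rows; each row is the pose to reach, as a shift and turn from the pose commanded when the call began, along the tool's axes at that moment; what a row does not reach only later rows make up. A row lasts 1/12 s, in which the tool goes at most 41.7 mm and 7.16 degrees, less where a joint would pass 70% of its speed; a pose out of reach is approached as far as the arm can. A call with a gripper value outside its range is refused whole. "jaw" is the finger opening in mm, from 0 to 87, set as the call begins (left out, the last holds). The fingers move at their own pace and stop on an object; "grip_force" is the grip in N (left out, the last holds). Time passes only in rows, so rows that repeat a pose let the fingers close, or fill a call up. It gives the time, the measured TCP pose, the force, the opening and the grip force at its end, in the units of the state.
- get_state(): the state, without advancing time (a new reading comes with each control period).
- get_image(name): name is "scene" or "side" or "wrist"; returns the picture (400x640x3 uint8, red, green, blue); there is no depth.
- calibration(name): a dict with "vfov" (degrees; the focal length in pixels is half the picture's height over the tangent of half this angle, whatever the lens; pixels are square), "cx", "cy" (the principal point, pixels), "k1" (the pictures are not rectified: a ray, as slopes to the right and down, at radius r is drawn at 1 + k1 r^2 times it, then the intrinsics apply), "rvec" (rotation vector, rad) and "tvec" (3), from world to camera coordinates, as OpenCV has them; the wrist camera has in their place "hand_eye" (4x4, takes a point from camera to tool coordinates, whose origin is the TCP and whose axes are the flange's). Camera axes: x right, y down, z forward; pixel columns grow to the right and rows downward; lengths in m; the calibration is good to about 2 mm. A picture is of the moment at which its call begins: read the wrist's pose just before it. calibration takes no time and is no camera call.
- close_job(): hands the job in; it is judged then, once.
The state is a dict: "time": time; "joint_positions": joint angles; "qd": joint speeds; "joint_torque": joint torques, N m; "position": TCP position; "tool_rot": TCP orientation; "ft_force": force on the tool from outside, world axes, zero at the start; "torque": the same for the moment, N m; "grip_width": opening from 0.0 (shut) to 1.0 (fully open); "grip_force": force on a finger pad.
Only numpy, scipy, OpenCV 4.12 (cv2) and the standard library are available. Lean on these libraries where they do the work, as an engineer would, in place of code of your own. Each camera call takes 0.05 s, during which the arm holds its last target. There are 200 camera calls.

## Task

Slide the shuttle of the blue test jig (the slide with the red post) fully home, so that the steel dome it carries sits under the guide hole. Then take the wooden-handled probe out of its little plywood rack, lower its rod through the middle of the guide hole without ever touching the jig with it, and finish while still holding it there in the gripper, upright, still and centred in the hole, its tip about 1 cm above the dome and not touching it. Leave everything else on the bench where it is.

Things in the scene. Friction and masses are not known exactly. Their poses are not given: they have to be found in the camera images.
- jig: test jig, fixed: blue base plate 150 x 90 x 12 mm (x -95 to +55), two aluminium cheeks 10 thick at y = +-40, on them an aluminium guide plate 70 x 90 x 12, its top 95 mm above the bench, with a plain through hole 20 mm in diameter. Origin on the bench straight below the hole; z up; the shuttle comes out towards the jig's -x, roughly towards the robot.
- bore (a point): centre of the guide hole (20 mm diameter, 12 mm deep) at the top face of the guide plate, 95 mm above the bench; axes as the jig's
- shuttle (a joint): how far the shuttle is pulled out, in m: 0 = fully home against its stop (the dome is then straight under the hole), at most 0.06. The shuttle slides along the jig's x axis, pushing towards the jig's +x closes it; it slides stiffly (about 2.5 N) and stays where it is left.
- post_top (a point): centre of the top of the shuttle's upright red post: round, 14 mm in diameter, bare from 20 to 75 mm above the bench, to push or pinch. Moves with the shuttle; it stands (85 mm + the joint's value) in front of the hole's axis, along the jig's -x; when home it is 50 mm in front of the guide plate's edge. Axes as the jig's
- dome_top (a point): top of the steel dome (22 mm wide, on a black disc 32 mm wide) carried by the shuttle, 32 mm above the bench; moves with the shuttle; axes as the jig's
- rack: probe rack, fixed to the bench: two plywood plates 80 x 80 x 10 joined by four wooden corner blocks, top face 100 mm above the bench, with a hole 14 mm in diameter through the middle of the top plate. Origin under its middle on the bench surface, z up, sides along x and y.
- probe: the probe, 60 to 120 g: steel rod 8 mm thick, 90 mm long, pointing down; above it a dark round collar 28 wide, 5 thick; above that a square dark-wood handle 22 x 22, from 5 to 60 mm above the origin, its flats facing x and y. Origin on the axis at the collar's underside; z up. It stands upright in the rack, rod hanging loosely in the rack's hole, collar resting on the top plate.
- probe_tip (a point): centre of the lower (brass) end of the probe's rod, 90 mm below the probe's origin; axes as the probe's
- spool: bystander: blue spool of steel-grey wire, 48 mm wide, 32 mm tall, loose; origin under its middle
- spare: bystander: a spare dome on a black disc, 26 mm wide, 12 mm tall, loose; origin under its middle
- fan: bystander: black axial fan with a red hub, frame 120 x 38 mm, 120 mm tall, standing loose on its edge; origin under its middle
- jar: bystander: jar with an orange cap, 60 mm wide, 70 mm tall, loose; origin under its middle
- driver: bystander: screwdriver lying loose on the bench; origin under its middle
Not all that is in view belongs to the job. What is shaped like the jig but pink or purple is not meant.

How it is judged:
By the outcome, as a careful person would: the job done as asked, in the order asked, and still so for the second after the job is handed in, while the arm keeps its last pose, push and grip.
It also fails if it takes over 58 s, if anything falls off the work surface, if the arm or the gripper's body presses on something with over 40 N, if the wrist force passes 120 N, or if a joint passes its speed limit or range.

## Working session

There is one attempt and no reset: what is moved stays moved. The work goes in short steps, Python scripts to look and compute and a tool call to move; the robot and the scene stay as the last step left them, time stands still between calls to the robot, and variables do not carry over. Pictures are saved under pics/ and viewed, at most 10 in all, crops included, and the job is handed in when it is done.

Besides the shell and the picture viewer there is one more tool, called after ">>>" as name(argument=value, ...) on one line, values as JSON. send_rows: Moves the arm, as the interface text tells. Its arguments: {"type":"object","properties":{"xyz":{"type":"array"},"dr":{"type":"array"},"jaw":{"type":"number"},"grip_force":{"type":"number"}},"required":["xyz","dr"]}

```bash
mkdir -p pics; ls; cat > h.py <<'E'
import numpy as np, cv2
from scipy.spatial.transform import Rotation as R
from bench import *
def cam(name, st=None):
    c=calibration(name); f=200/np.tan(np.radians(c['vfov'])/2)
    if name=='wrist':
        H=np.array(c['hand_eye']); T=np.eye(4); T[:3,:3]=R.from_rotvec(st['tool_rot']).as_matrix(); T[:3,3]=st['position']
        M=T@H; Rw=M[:3,:3]; o=M[:3,3]
    else:
        Rc=R.from_rotvec(np.ravel(c['rvec'])).as_matrix(); Rw=Rc.T; o=-Rc.T@np.ravel(c['tvec'])
    return c,f,Rw,o
def ray(name,px,st=None):
    c,f,Rw,o=cam(name,st); d=np.array([(px[0]-c['cx'])/f,(px[1]-c['cy'])/f]); u=d.copy()
    for _ in range(30): u=d/(1+c['k1']*(u@u))
    v=Rw@np.array([u[0],u[1],1]); return o,v/np.linalg.norm(v)
def atz(name,px,z,st=None):
    o,v=ray(name,px,st); return o+v*(z-o[2])/v[2]
def proj(name,P,st=None):
    c,f,Rw,o=cam(name,st); q=Rw.T@(np.array(P)-o); u=q[:2]/q[2]; u=u*(1+c['k1']*(u@u)); return u*f+[c['cx'],c['cy']]
def tri(obs):
    A=np.zeros((3,3));b=np.zeros(3)
    for n,p,s in obs:
        o,v=ray(n,p,s); Q=np.eye(3)-np.outer(v,v); A+=Q; b+=Q@o
    P=np.linalg.solve(A,b); return P,[np.linalg.norm(np.cross(P-ray(n,p,s)[0],ray(n,p,s)[1])) for n,p,s in obs]
def totool(v,st): return R.from_rotvec(st['tool_rot']).as_matrix().T@np.array(v)*1000
def save(fn,im,crop=None,k=1):
    if crop: x0,y0,x1,y1=crop; im=im[y0:y1,x0:x1]
    cv2.imwrite('pics/'+fn,cv2.resize(im[:,:,::-1],None,fx=k,fy=k,interpolation=cv2.INTER_CUBIC))
E
python3 - <<'E'
from h import *
st=get_state(); np.set_printoptions(precision=4,suppress=True)
print(st); print(R.from_rotvec(st['tool_rot']).as_matrix())
a=get_image('scene');b=get_image('side');w=get_image('wrist')
for n,i in zip(('scene','side','wrist'),(a,b,w)): np.save(n+'0.npy',i)
save('s0.png',a);save('d0.png',b)
for n in('scene','side','wrist'): print(calibration(n), cam(n,st)[3])
E
```

```text
pics
{'time': 0.0, 'joint_positions': array([ 1.3231,  0.3218, -0.0701,  1.4517,  0.0226,  1.3708, -0.0569]), 'qd': array([-0.001 , -0.0002,  0.0002,  0.001 , -0.0009, -0.    ,  0.0011]), 'joint_torque': array([  0.0004, -49.1293,  -0.404 , -31.2536,  -0.0642,   0.0437,
         0.0002]), 'position': array([ 0.168 , -0.6273,  0.201 ]), 'tool_rot': array([-3.1129, -0.4098,  0.0005]), 'ft_force': array([-0.1169,  0.0173, -0.2206]), 'torque': array([-0.0215, -0.0008, -0.0216]), 'grip_force': 0.0, 'grip_width': 0.999731067025032}
[[ 0.9659  0.2588 -0.0006]
 [ 0.2588 -0.9659  0.0018]
 [-0.0001 -0.0019 -1.    ]]
{'vfov': 49.42330364782775, 'cx': 320.32506171157814, 'cy': 200.12077961903472, 'k1': -0.09660303931769453, 'rvec': array([ 1.3353,  2.357 , -0.7886]), 'tvec': array([ 0.3226, -0.3404,  1.6805])} [1.2729 0.3775 1.1319]
{'vfov': 54.44024922773955, 'cx': 316.37557991688743, 'cy': 198.6538409841387, 'k1': 0.013030635662624012, 'rvec': array([ 0.5619, -2.6714,  1.2047]), 'tvec': array([0.5232, 0.2728, 0.8638])} [0.3019 0.6383 0.7718]
{'vfov': 68.6109004311832, 'cx': 323.06154953700934, 'cy': 200.23405486843865, 'k1': -0.014464103930176558, 'hand_eye': array([[-0.0013, -0.9593, -0.2825,  0.0768],
       [ 1.    , -0.0016,  0.0009, -0.    ],
       [-0.0013, -0.2825,  0.9593, -0.1832],
       [ 0.    ,  0.    ,  0.    ,  1.    ]])} [ 0.2424 -0.6077  0.3841]
```

View pics/s0.png

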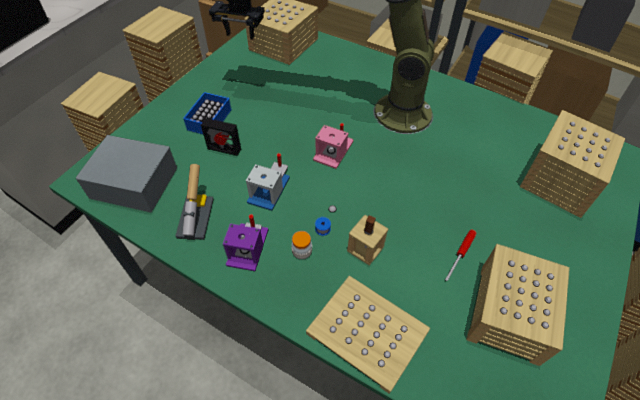

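View pics/d0.png

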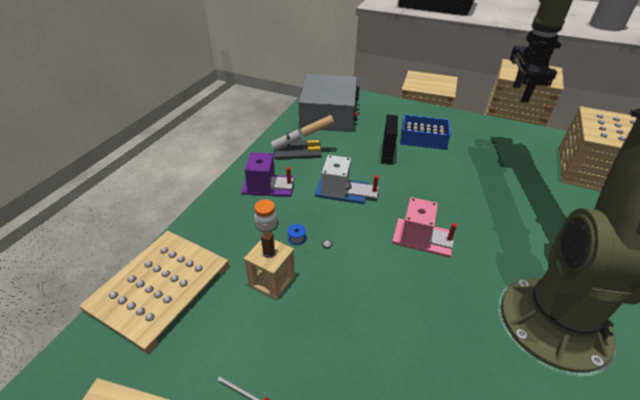

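The scene shows three jig-like things: a blue-based one with aluminium cheeks (scene 267,183; side 345,180), a pink one (scene 333,145; side 425,225) and a purple one (scene 245,243; side 265,175). Only the first fits, with its blue base and aluminium guide plate. The probe and rack are at scene (367,240) and side (269,265). I'll confirm with enlarged crops.

```bash
python3 - <<'E'
from h import *
a=np.load('scene0.npy');b=np.load('side0.npy')
def c(i,x,y,w,h): return cv2.resize(i[y:y+h,x:x+w],(w*5,h*5),interpolation=cv2.INTER_CUBIC)
t=np.hstack([c(a,235,145,80,60),c(a,335,208,80,60)])
u=np.hstack([c(b,310,148,80,60),c(b,235,230,80,60)])
save('c0.png',np.vstack([t,u]))
E
```

```text
(no output)
```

View pics/c0.png

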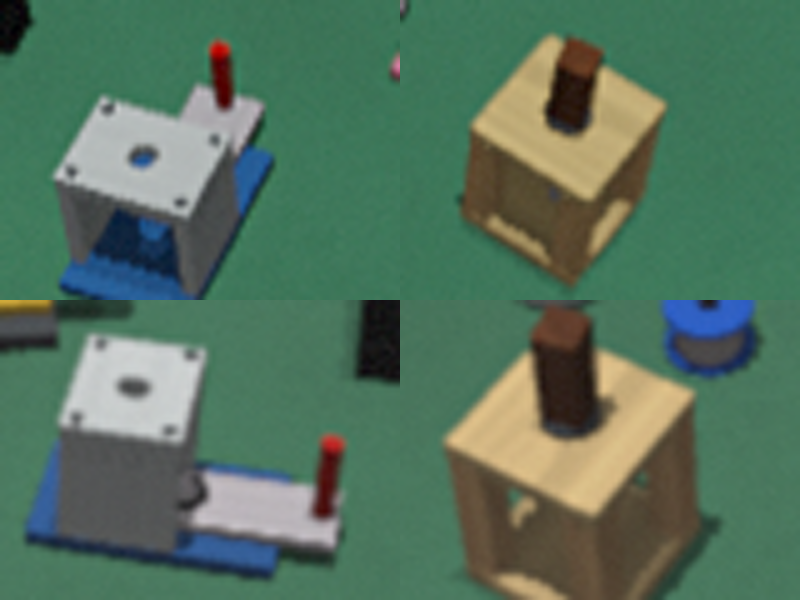

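The crops confirm the blue base, aluminium plate with hole and red post on the left, and the probe in its rack on the right. In full-picture pixels:

| Point | Scene | Side |
|---|---|---|
| Guide hole | (263.6,176.2) | (336.8,165.4) |
| Post top | (279,154.2) | (376.4,176.4) |
| Handle top | (371.4,218.8) | (267.6,235) |

```bash
python3 - <<'E'
from h import *
np.set_printoptions(precision=4,suppress=True)
for n,s,d,z in (('hole',(263.6,176.2),(336.8,165.4),.095),('post',(279,154.2),(376.4,176.4),.075),('handle',(371.4,218.8),(267.6,235),.160)):
    print(n,*tri([('scene',s,None),('side',d,None)]),atz('scene',s,z),atz('side',d,z))
def sc(x,y): return (x/5+235,y/5+145)
print('plate corners',[atz('scene',sc(*p),.095)[:2] for p in((106,97),(54,178),(190,215),(233,140))])
print('rack corners',[atz('scene',(( x-400)/5+335,y/5+208),.1)[:2] for x,y in((553,35),(471,125),(590,200),(666,104))])
print('spool',atz('scene',(323,226),.032),'spare',atz('scene',(333,209),.012),'jar',atz('scene',(302,240),.07),'fan',atz('scene',(221,137),.06), 'pink post',atz('scene',(342,124),.075))
E
```

```text
hole [ 0.6043 -0.223   0.0931] [np.float64(0.00091159418535688), np.float64(0.0009115941853566309)] [ 0.6062 -0.221   0.095 ] [ 0.6033 -0.222   0.095 ]
post [ 0.4885 -0.2446  0.0751] [np.float64(0.0002642009765774698), np.float64(0.00026420097657746134)] [ 0.4887 -0.2443  0.075 ] [ 0.4884 -0.245   0.075 ]
handle [0.6197 0.1548 0.1597] [np.float64(0.001253101819855124), np.float64(0.0012531018198551635)] [0.6208 0.156  0.16  ] [0.6194 0.1536 0.16  ]
plate corners [array([ 0.578 , -0.2701]), array([ 0.6494, -0.2582]), array([ 0.63  , -0.1688]), array([ 0.5662, -0.1801])]
rack corners [array([0.5772, 0.1217]), array([0.6565, 0.1105]), array([0.6659, 0.1905]), array([0.5868, 0.1991])]
spool [0.6347 0.0125 0.032 ] spare [ 0.5507 -0.      0.012 ] jar [ 0.7293 -0.0019  0.07  ] fan [ 0.5137 -0.4743  0.06  ] pink post [ 0.2529 -0.136   0.075 ]
```

>>> send_rows(xyz=[[32,-26,4],[64,-52,8],[96,-78,12],[128,-104,16],[160,-130,20],[192,-156,24],[224,-182,28],[256,-208,32],[288,-234,36],[320,-259,40]], dr=[[0,0,0.01],[0,0,0.02],[0,0,0.03],[0,0,0.04],[0,0,0.05],[0,0,0.06],[0,0,0.07],[0,0,0.08],[0,0,0.08],[0,0,0.08]], jaw=0)

```text
time: 0.98
position: [0.4109, -0.2929, 0.1619]
tool_rot: [3.128, 0.285, -0.0]
ft_force: [1.5, -1.0, -0.4]
grip_width: 0.323
grip_force: 0.0
```

```bash
cat > go.py <<'E'
from h import *
import sys
np.set_printoptions(precision=4,suppress=True)
st=get_state(); p=np.array(st['position']); print(st['time'],p,R.from_rotvec(st['tool_rot']).as_matrix()[:,0],st['ft_force'],st['grip_width'],st['grip_force'])
if len(sys.argv)>3:
    t=np.array([float(x) for x in sys.argv[1:4]]); print('tool mm',totool(t-p,st))
E
python3 go.py 0.440 -0.2535 0.055; python3 -c "print(__import__('h').calibration('wrist').keys());print(__import__('h').get_state().keys());import bench;print([k for k in dir(bench) if k[0]!='_'], getattr(bench,'nose_length',None))"
```

```text
0.9833 [ 0.4109 -0.2929  0.1619] [ 0.9835  0.1807 -0.0002] [ 1.5379 -0.9709 -0.3798] 0.3232410442769213 0.0
tool mm [ 35.7752 -33.531  106.8611]
dict_keys(['vfov', 'cx', 'cy', 'k1', 'hand_eye'])
dict_keys(['time', 'joint_positions', 'qd', 'joint_torque', 'position', 'tool_rot', 'ft_force', 'torque', 'grip_force', 'grip_width'])
['MotionError', 'calibration', 'close_job', 'get_image', 'get_state', 'nose_length'] 0.017
```

>>> send_rows(xyz=[[12,-11,10],[24,-22,20],[36,-33,35],[36,-33,60],[36,-33,80],[36,-33,95],[36,-33,104],[36,-33,104],[36,-33,104],[36,-33,104]], dr=[[0,0,0],[0,0,0],[0,0,0],[0,0,0],[0,0,0],[0,0,0],[0,0,0],[0,0,0],[0,0,0],[0,0,0]])

```text
time: 1.82
position: [0.4404, -0.2564, 0.0591]
tool_rot: [3.128, 0.285, 0.002]
ft_force: [-1.1, 0.2, -0.1]
grip_width: 0.006
grip_force: 0.0
```

```bash
python3 go.py 0.504 -0.241 0.058; python3 - <<'E'
from h import *
st=get_state(); w=get_image('wrist'); save('w1.png',w)
E
```

```text
1.8167 [ 0.4404 -0.2564  0.0591] [0.9836 0.1806 0.0012] [-1.0969  0.2327 -0.1276] 0.005912299531981942 0.0
tool mm [65.2981 -3.7135  1.1568]
```

View pics/w1.png

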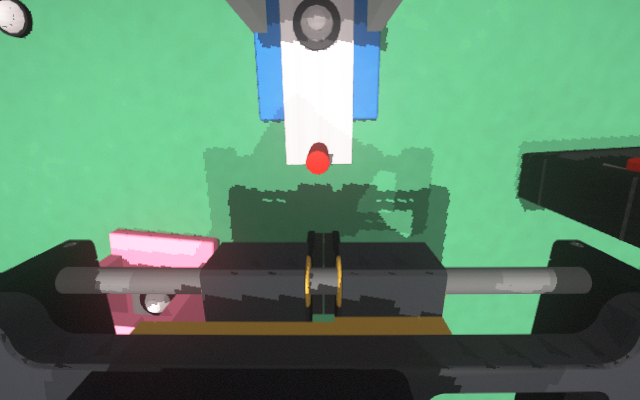

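The wrist view shows the blue jig's shuttle straight ahead. The red post is at (318,160) and the closed fingers at (323,270), in line for the push.

>>> send_rows(xyz=[[12,-2,1],[24,-3,1],[30,-3,1],[35,-3,1],[40,-3,1],[45,-3,1],[50,-3,1],[55,-3,1],[58,-3,1],[58,-3,1]], dr=[[0,0,0],[0,0,0],[0,0,0],[0,0,0],[0,0,0],[0,0,0],[0,0,0],[0,0,0],[0,0,0],[0,0,0]])

```text
time: 2.7
position: [0.4969, -0.2422, 0.0571]
tool_rot: [-3.128, -0.286, -0.001]
ft_force: [-0.7, -0.2, 0.2]
grip_width: 0.004
grip_force: 0.0
```

>>> send_rows(xyz=[[1,0,0],[2,0,0],[3,0,0],[4,0,0],[5,0,0],[6,0,0],[6,0,0],[6,0,0],[6,0,0],[6,0,0]], dr=[[0,0,0],[0,0,0],[0,0,0],[0,0,0],[0,0,0],[0,0,0],[0,0,0],[0,0,0],[0,0,0],[0,0,0]])

```text
time: 3.53
position: [0.502, -0.2414, 0.057]
tool_rot: [3.129, 0.285, -0.0]
ft_force: [-0.8, -0.1, -0.5]
grip_width: 0.008
grip_force: 0.0
```

>>> send_rows(xyz=[[1,0,0],[2,0,0],[3,0,0],[4,0,0],[5,0,0],[5,0,0],[5,0,0],[5,0,0],[5,0,0],[5,0,0]], dr=[[0,0,0],[0,0,0],[0,0,0],[0,0,0],[0,0,0],[0,0,0],[0,0,0],[0,0,0],[0,0,0],[0,0,0]])

```text
time: 4.37
position: [0.507, -0.2405, 0.0571]
tool_rot: [3.129, 0.285, -0.0]
ft_force: [0.4, -0.6, 0.1]
grip_width: 0.003
grip_force: 0.0
```

```bash
python3 go.py; python3 - <<'E'
from h import *
st=get_state(); w=get_image('wrist'); s=get_image('side')
save('w2.png',np.hstack([w[0:320,220:420],cv2.resize(s[138:218,300:400],(400,320),interpolation=cv2.INTER_CUBIC)]))
E
```

```text
4.3667 [ 0.507  -0.2405  0.0571] [ 0.9835  0.1808 -0.0001] [ 0.4281 -0.6251  0.1164] 0.003052702895254661 0.0
```

View pics/w2.png

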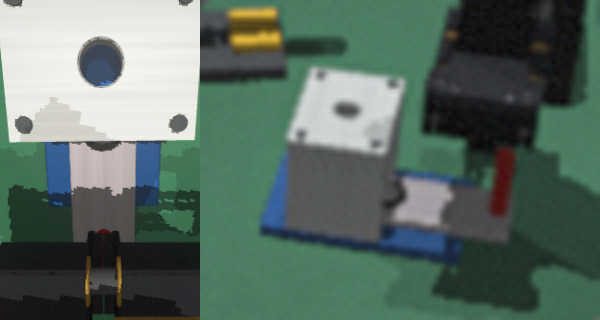

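```bash
python3 - <<'E'
from h import *
np.set_printoptions(precision=4,suppress=True)
st=get_state(); print(st['time'],st['ft_force'],st['position'])
t=st['position']; Rt=R.from_rotvec(st['tool_rot']).as_matrix()
for n in('wrist','side','scene'): print(n,'TCP',proj(n,t,st),'tip',proj(n,t+Rt@[0,0,.017],st),'post@start',proj(n,[.4885,-.2445,.075],st),'post pushed',proj(n,[.5235,-.2375,.075],st))
print(tri([('side',(375.7,176),None),('scene',(279,154.2),None)])[0])
s=get_image('scene');d=get_image('side');w=get_image('wrist')
r=lambda i,x,y,w_,h_,k:cv2.resize(i[y:y+h_,x:x+w_],(w_*k,h_*k),interpolation=cv2.INTER_CUBIC)
save('x3.png',np.vstack([np.hstack([r(s,235,125,80,60,5),r(d,340,140,80,60,5)]),r(w,220,200,200,75,4)]))
E
```

```text
4.4667 [ 0.7329 -0.5653  0.2631] [ 0.507  -0.2405  0.057 ]
wrist TCP [322.7812 232.8731] tip [322.7711 223.8015] post@start [323.7639 271.5794] post pushed [322.7964 218.5477]
side TCP [369.157  180.4758] tip [368.5788 184.9516] post@start [376.3244 176.4978] post pushed [364.0285 174.7924]
scene TCP [277.2309 161.7882] tip [277.5992 165.1947] post@start [278.9879 154.1482] post pushed [274.7465 161.6566]
[ 0.4903 -0.2431  0.0772]
```

View pics/x3.png

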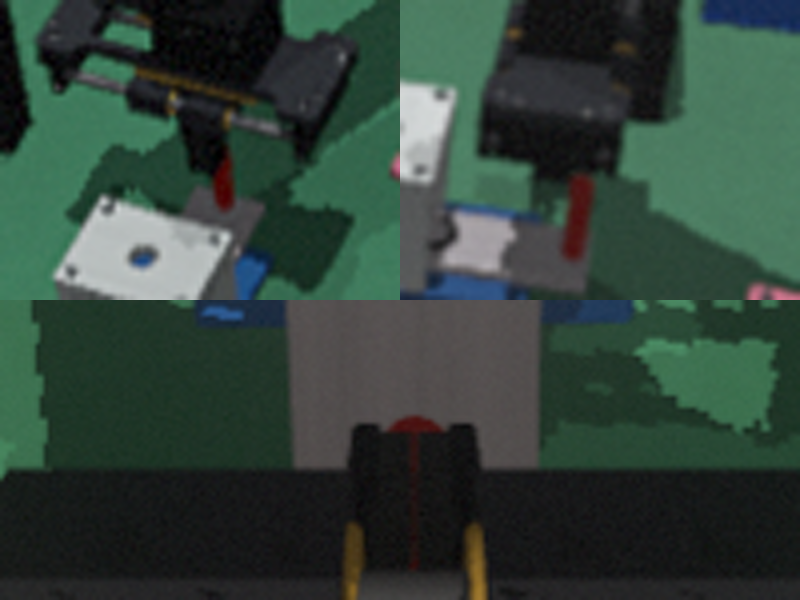

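```bash
python3 - <<'E'
from h import *
np.set_printoptions(precision=4,suppress=True)
print(tri([('scene',(235+207/5,125+172/5),None),('side',(340+148/5,140+178/5),None)]))
st=get_state()
# initial gripper in the first pictures: TCP at start
s={'position':[.168,-.6273,.201],'tool_rot':[-3.1129,-.4098,.0005]}
for n in('scene','side'):
  for z in(.218,.201,.184): print(n,z,proj(n,[.168,-.6273,z]))
for x in (.46,.49,.507,.52):
  print(x,[proj('wrist',[x,-.2405,z],st) for z in(.02,.075)])
a=np.load('scene0.npy');b=np.load('side0.npy');w0=np.load('wrist0.npy')
r=lambda i,x,y,w_,h_,k:cv2.resize(i[y:y+h_,x:x+w_],(w_*k,h_*k),interpolation=cv2.INTER_CUBIC)
save('x4.png',np.vstack([np.hstack([r(a,200,0,80,60,5),r(b,495,30,80,60,5)]),cv2.resize(w0,(480,300)).repeat(1,0) if 0 else np.hstack([cv2.resize(w0,(480,300)),np.zeros((300,320,3),np.uint8)])]))
E
```

```text
(array([ 0.5088, -0.2419,  0.072 ]), [np.float64(0.0016461288439832697), np.float64(0.0016461288439831353)])
scene 0.218 [240.5579  37.0599]
scene 0.201 [241.1402  40.9975]
scene 0.184 [241.7151  44.8786]
side 0.218 [518.5555  95.9129]
side 0.201 [516.585  100.9836]
side 0.184 [514.6523 105.9587]
0.46 [array([312.7026, 266.7825]), array([310.0158, 308.3575])]
0.49 [array([318.9761, 234.2436]), array([317.9443, 268.5212])]
0.507 [array([322.7336, 214.7522]), array([322.7718, 244.2537])]
0.52 [array([325.712 , 199.3015]), array([326.6402, 224.8013])]
```

View pics/x4.png

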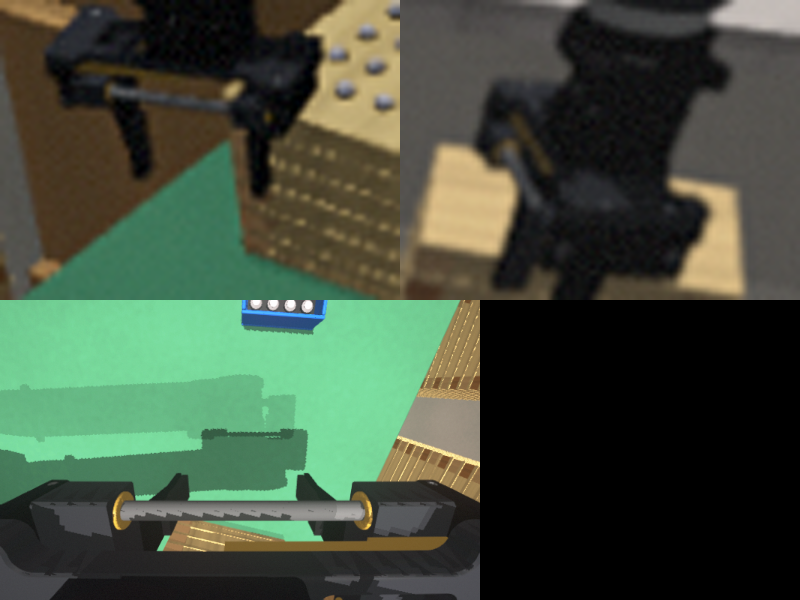

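The three cameras agree that the fingertips end about 37–40 mm short of the stated nose: open-tip spacing in the wrist view, tip row 232, and a triangulated tip height of about 0.075 against 0.040. The closed fingers therefore passed just over the post, and the shuttle has not moved. I'll back off, go about 40 mm lower and push again.

>>> send_rows(xyz=[[-20,0,0],[-40,0,0],[-60,0,0],[-68,0,0],[-68,0,10],[-68,0,22],[-68,0,32],[-68,0,38],[-68,0,38],[-68,0,38]], dr=[[0,0,0],[0,0,0],[0,0,0],[0,0,0],[0,0,0],[0,0,0],[0,0,0],[0,0,0],[0,0,0],[0,0,0]])

```text
time: 5.45
position: [0.4403, -0.252, 0.0181]
tool_rot: [-3.127, -0.287, 0.001]
ft_force: [-0.0, 0.1, -0.0]
grip_width: 0.006
grip_force: 0.0
```

>>> send_rows(xyz=[[10,0,0],[18,0,0],[24,0,0],[29,0,0],[34,0,0],[39,0,0],[44,0,0],[48,0,0],[50,0,0],[50,0,0]], dr=[[0,0,0],[0,0,0],[0,0,0],[0,0,0],[0,0,0],[0,0,0],[0,0,0],[0,0,0],[0,0,0],[0,0,0]])

```text
time: 6.28
position: [0.4898, -0.2436, 0.019]
tool_rot: [-3.129, -0.286, -0.001]
ft_force: [-1.3, 1.0, 1.0]
grip_width: 0.003
grip_force: 0.3
```

>>> send_rows(xyz=[[3,0,0],[5,0,0],[7,0,0],[9,0,0],[11,0,0],[12,0,0],[13,0,0],[13,0,0],[13,0,0],[13,0,0]], dr=[[0,0,0],[0,0,0],[0,0,0],[0,0,0],[0,0,0],[0,0,0],[0,0,0],[0,0,0],[0,0,0],[0,0,0]])

```text
time: 7.12
position: [0.5023, -0.2412, 0.019]
tool_rot: [-3.129, -0.285, -0.001]
ft_force: [-2.1, 1.3, -0.5]
grip_width: 0.007
grip_force: 0.7
```

>>> send_rows(xyz=[[1,0,0],[2,0,0],[3,0,0],[4,0,0],[5,0,0],[5,0,0],[5,0,0],[5,0,0],[5,0,0],[5,0,0]], dr=[[0,0,0],[0,0,0],[0,0,0],[0,0,0],[0,0,0],[0,0,0],[0,0,0],[0,0,0],[0,0,0],[0,0,0]])

```text
time: 7.95
position: [0.5056, -0.2406, 0.019]
tool_rot: [-3.128, -0.285, 0.004]
ft_force: [-6.3, 1.4, 3.0]
grip_width: 0.007
grip_force: 3.0
```

>>> send_rows(xyz=[[1,0,0],[2,0,0],[3,0,0],[4,0,0],[4,0,0],[4,0,0],[4,0,0],[4,0,0],[4,0,0],[4,0,0]], dr=[[0,0,0],[0,0,0],[0,0,0],[0,0,0],[0,0,0],[0,0,0],[0,0,0],[0,0,0],[0,0,0],[0,0,0]])

```text
time: 8.78
position: [0.5055, -0.2406, 0.0189]
tool_rot: [-3.128, -0.283, 0.017]
ft_force: [-15.3, 1.8, 11.7]
grip_width: 0.006
grip_force: 7.8
```

The shuttle is home: the force rose to 15 N with no further motion. Next I retreat, rise with the jaws open, and look at the hole from above.

>>> send_rows(xyz=[[-8,0,0],[-20,0,0],[-40,0,0],[-40,0,-20],[-40,0,-50],[-40,0,-85],[-40,0,-120],[-30,0,-150],[-10,0,-170],[10,0,-180]], dr=[[0,0,0],[0,0,0],[0,0,0],[0,0,0],[0,0,0],[0,0,0],[0,0,0],[0,0,0],[0,0,0],[0,0,0]])

```text
time: 9.62
position: [0.5233, -0.2395, 0.2038]
tool_rot: [3.123, 0.282, 0.012]
ft_force: [-0.3, 0.2, 0.2]
grip_width: 0.009
grip_force: 0.0
```

>>> send_rows(xyz=[[20,0,0],[40,0,0],[55,0,0],[60,0,0],[60,0,0],[60,0,0],[60,0,0],[60,0,0],[60,0,0],[60,0,0]], dr=[[0,0,0],[0,0,0],[0,0,0],[0,0,0],[0,0,0],[0,0,0],[0,0,0],[0,0,0],[0,0,0],[0,0,0]], jaw=87)

```text
time: 10.45
position: [0.5794, -0.2275, 0.1993]
tool_rot: [3.128, 0.284, 0.0]
ft_force: [-0.2, 0.1, -0.4]
grip_width: 0.681
grip_force: 0.0
```

```bash
python3 go.py; python3 - <<'E'
from h import *
st=get_state(); w=get_image('wrist'); s=get_image('side'); np.save('w5.npy',w); np.save('p5.npy',np.r_[st['position'],st['tool_rot']])
print(proj('wrist',[.605,-.222,.095],st),proj('wrist',[.605,-.222,.032],st))
x,y=proj('wrist',[.605,-.222,.095],st).astype(int)
r=lambda i,x,y,w_,h_,k:cv2.resize(i[y:y+h_,x:x+w_],(w_*k,h_*k),interpolation=cv2.INTER_CUBIC)
y0=max(0,y-70);x0=x-100;print(x0,y0)
save('w5.png',np.vstack([r(w,x0,y0,200,100,4),np.hstack([r(s,300,138,100,50,4),cv2.resize(w,(320,200)),np.zeros((200,80,3),np.uint8)])]))
E
```

```text
10.45 [ 0.5794 -0.2275  0.1993] [0.9836 0.1801 0.0001] [-0.1738  0.0885 -0.4427] 0.6810033170765201 0.0
[321.80657944 167.33327126] [321.92111453 158.13940795]
221 97
```

View pics/w5.png

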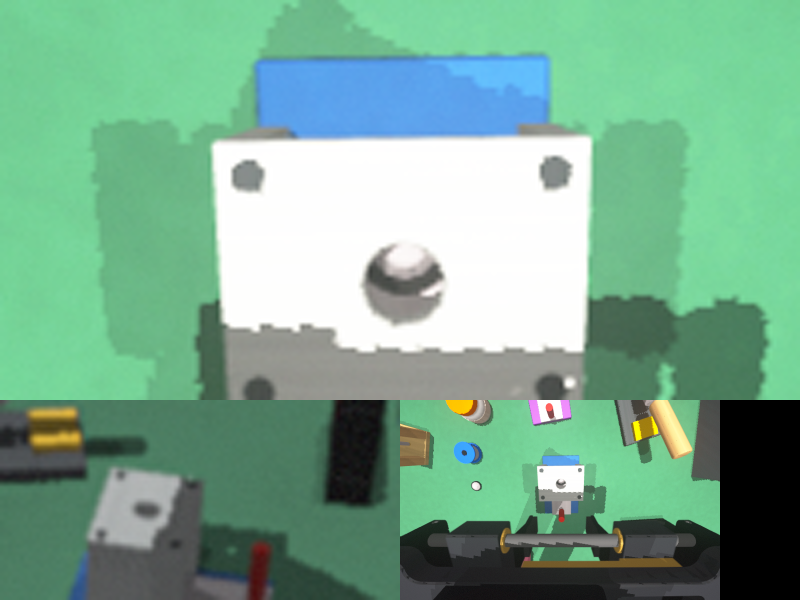

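The wrist crop shows the hole at (322.0,167.5), against (321.8,167.3) predicted for (0.605,-0.222). The steel dome is visible through it, so the shuttle is home. Next is the rack.

>>> send_rows(xyz=[[11,-37,0],[22,-74,0],[33,-111,0],[44,-148,0],[55,-185,0],[66,-222,0],[77,-259,0],[88,-296,0],[99,-333,0],[109,-369,0]], dr=[[0,0,0.03],[0,0,0.06],[0,0,0.09],[0,0,0.12],[0,0,0.16],[0,0,0.2],[0,0,0.24],[0,0,0.28],[0,0,0.31],[0,0,0.31]])

```text
time: 11.38
position: [0.6203, 0.1575, 0.1992]
tool_rot: [3.135, -0.203, 0.001]
ft_force: [0.9, -0.3, -0.2]
grip_width: 1.001
grip_force: 0.0
```

>>> send_rows(xyz=[[0,0,0],[0,0,0],[0,0,0],[0,0,0],[0,0,0],[0,0,0],[0,0,0],[0,0,0],[0,0,0],[0,0,0]], dr=[[0,0,0],[0,0,0],[0,0,0],[0,0,0],[0,0,0],[0,0,0],[0,0,0],[0,0,0],[0,0,0],[0,0,0]])

```text
time: 12.22
position: [0.6203, 0.1554, 0.199]
tool_rot: [3.135, -0.201, 0.0]
ft_force: [0.1, 0.4, -0.7]
grip_width: 0.999
grip_force: 0.0
```

```bash
python3 go.py .62 .155 .2; python3 - <<'E'
from h import *
q=np.load('p5.npy'); print('hole',atz('wrist',(322.0,167.5),.095,{'position':q[:3],'tool_rot':q[3:]}))
st=get_state(); w=get_image('wrist'); np.save('w6.npy',w); np.save('p6.npy',np.r_[st['position'],st['tool_rot']])
print(proj('wrist',[.62,.155,.16],st),proj('wrist',[.62,.155,.1],st))
save('w6.png',w[100:300,220:420],k=3)
E
```

```text
12.2167 [0.6203 0.1554 0.199 ] [ 0.9918 -0.128   0.    ] [ 0.0815  0.4208 -0.6686] 0.9989865761729342 0.0
tool mm [-0.2459  0.4331 -0.9554]
hole [ 0.60507221 -0.22238317  0.095     ]
[323.05710534 214.37841231] [322.96930899 194.64327664]
```

View pics/w6.png

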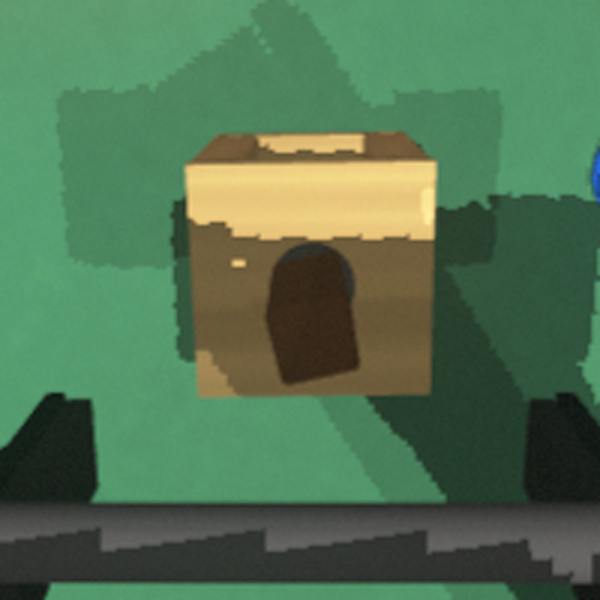

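The wrist crop shows the handle's top centre at full-picture (324.5,214) and the collar at (324.3,194). The handle is turned about -0.24 rad about tool z relative to the jaws, and it is 1–2 mm off in tool y. I'll turn, descend and grip.

>>> send_rows(xyz=[[0,2,5],[0,2,15],[0,2,30],[0,2,50],[0,2,70],[0,2,85],[0,2,95],[0,2,101],[0,2,104],[0,2,104]], dr=[[0,0,-0.08],[0,0,-0.16],[0,0,-0.24],[0,0,-0.24],[0,0,-0.24],[0,0,-0.24],[0,0,-0.24],[0,0,-0.24],[0,0,-0.24],[0,0,-0.24]])

```text
time: 13.1
position: [0.6201, 0.1536, 0.0949]
tool_rot: [-3.137, -0.176, 0.0]
ft_force: [-0.4, 0.2, -0.5]
grip_width: 1.0
grip_force: 0.0
```

>>> send_rows(xyz=[[0,0,0],[0,0,0],[0,0,0],[0,0,0],[0,0,0],[0,0,0],[0,0,0],[0,0,0],[0,0,0],[0,0,0]], dr=[[0,0,0],[0,0,0],[0,0,0],[0,0,0],[0,0,0],[0,0,0],[0,0,0],[0,0,0],[0,0,0],[0,0,0]], jaw=5, grip_force=30)

```text
time: 13.93
position: [0.62, 0.1535, 0.095]
tool_rot: [3.137, 0.176, -0.0]
ft_force: [-0.4, -0.8, 0.4]
grip_width: 0.326
grip_force: 0.0
```

>>> send_rows(xyz=[[0,0,0],[0,0,0],[0,0,0],[0,0,0],[0,0,0],[0,0,0],[0,0,0],[0,0,0],[0,0,0],[0,0,0]], dr=[[0,0,0],[0,0,0],[0,0,0],[0,0,0],[0,0,0],[0,0,0],[0,0,0],[0,0,0],[0,0,0],[0,0,0]])

```text
time: 14.77
position: [0.62, 0.1535, 0.095]
tool_rot: [3.137, 0.176, -0.0]
ft_force: [-0.1, 0.1, 0.1]
grip_width: 0.252
grip_force: 30.0
```

```bash
python3 go.py; python3 -c "
from h import *
st=get_state(); print(st['tool_rot'],R.from_rotvec(st['tool_rot']).as_matrix(),st['torque'])"
```

```text
14.7667 [0.62   0.1535 0.095 ] [ 0.9938  0.1116 -0.    ] [-0.0758  0.0957  0.0928] 0.251834863215227 29.9952122149989
[ 3.13661057e+00  1.75596557e-01 -4.15248438e-05] [[ 9.93751413e-01  1.11615987e-01 -2.24412870e-05]
 [ 1.11615986e-01 -9.93751411e-01 -7.20977090e-05]
 [-3.03483176e-05  6.91423938e-05 -9.99999997e-01]] [0.13527529 0.04689    0.03436829]
```

>>> send_rows(xyz=[[0,0,-5],[0,0,-15],[0,0,-28],[0,0,-42],[0,0,-58],[0,0,-74],[0,0,-90],[0,0,-106],[0,0,-122],[0,0,-135]], dr=[[0,0,0],[0,0,0],[0,0,0],[0,0,0],[0,0,0],[0,0,0],[0,0,0],[0,0,0],[0,0,0],[0,0,0]])

```text
time: 15.6
position: [0.6207, 0.1539, 0.2333]
tool_rot: [-3.136, -0.176, -0.005]
ft_force: [-0.8, 0.8, -0.9]
grip_width: 0.251
grip_force: 30.0
```

```bash
python3 go.py .605 -.2224 .23; python3 - <<'E'
from h import *
st=get_state(); t=st['position']
for n in('scene','side','wrist'):
    np.save(n+'7.npy',get_image(n))
    print(n,'exp tip',proj(n,t-[0,0,.085],st),'collar',proj(n,t+[0,0,.005],st))
np.save('p7.npy',np.r_[st['position'],st['tool_rot']])
E
```

```text
15.6 [0.6207 0.1539 0.2333] [0.9937 0.1117 0.0031] [-0.8143  0.7531 -0.945 ] 0.25109787889642377 29.995318497531116
tool mm [-57.5933 372.1927   3.084 ]
scene exp tip [370.32727176 220.86713072] collar [373.70768379 201.13420501]
side exp tip [267.40204685 238.64789225] collar [264.13070458 208.167041  ]
wrist exp tip [322.69795689 198.41715941] collar [322.71180597 235.84670928]
```

>>> send_rows(xyz=[[-1,8,0],[-3,22,0],[-6,42,0],[-10,66,0],[-14,92,0],[-18,119,0],[-22,146,0],[-26,173,0],[-31,200,0],[-35,227,0]], dr=[[0,0,0],[0,0,0],[0,0,0],[0,0,0],[0,0,0],[0,0,0],[0,0,0],[0,0,0],[0,0,0],[0,0,0]])

```text
time: 16.58
position: [0.6091, -0.0794, 0.2288]
tool_rot: [3.136, 0.173, -0.004]
ft_force: [1.2, -0.2, -1.1]
grip_width: 0.25
grip_force: 30.0
```

>>> send_rows(xyz=[[-4,27,0],[-8,52,0],[-12,76,0],[-16,98,0],[-19,117,0],[-21,131,0],[-22,140,0],[-23,145,0],[-23,145,0],[-23,145,0]], dr=[[0,0,0],[0,0,0],[0,0,0],[0,0,0],[0,0,0],[0,0,0],[0,0,0],[0,0,0],[0,0,0],[0,0,0]])

```text
time: 17.42
position: [0.604, -0.2215, 0.2299]
tool_rot: [-3.136, -0.177, 0.0]
ft_force: [0.3, 0.9, -1.1]
grip_width: 0.252
grip_force: 30.0
```

>>> send_rows(xyz=[[0,0,0],[0,0,0],[0,0,0],[0,0,0],[0,0,0],[0,0,0],[0,0,0],[0,0,0],[0,0,0],[0,0,0]], dr=[[0,0,0],[0,0,0],[0,0,0],[0,0,0],[0,0,0],[0,0,0],[0,0,0],[0,0,0],[0,0,0],[0,0,0]])

```text
time: 18.25
position: [0.6039, -0.2227, 0.23]
tool_rot: [3.137, 0.175, -0.0]
ft_force: [0.0, 1.2, -1.8]
grip_width: 0.251
grip_force: 30.0
```

```bash
python3 go.py .605 -.2224 .231; python3 - <<'E'
from h import *
st=get_state(); t=st['position']
I={}
for n in('scene','side','wrist'):
    I[n]=get_image(n)
    for nm,P in(('tip',t-[0,0,.085]),('collar',t+[0,0,.005]),('hole',np.array([.605,-.2224,.095]))): print(n,nm,proj(n,P,st).round(1))
r=lambda i,x,y,w_,h_,k:cv2.resize(i[y:y+h_,x:x+w_],(w_*k,h_*k),interpolation=cv2.INTER_CUBIC)
a=proj('scene',t-[0,0,.05]).astype(int);b=proj('side',t-[0,0,.05]).astype(int);w=proj('wrist',t-[0,0,.085],st).astype(int)
print('origins',a-[25,25],b-[25,30],w-[40,60])
A=r(I['scene'],a[0]-25,a[1]-25,50,75,8);B=r(I['side'],b[0]-25,b[1]-30,50,75,8)
np.save('w8.npy',I['wrist']);np.save('s8.npy',I['scene']);np.save('d8.npy',I['side'])
save('x8.png',np.hstack([A,B]))
# draw wrist inset
W=r(I['wrist'],w[0]-40,w[1]-60,80,120,4)
C=np.hstack([cv2.resize(A,(240,360)),cv2.resize(B,(240,360)),cv2.resize(W,(320,480))[:360]])
save('x8b.png',np.vstack([np.hstack([r(I['scene'],a[0]-25,a[1]-25,50,75,5),r(I['side'],b[0]-25,b[1]-30,50,75,5),r(I['wrist'],w[0]-30,w[1]-35,60,75,5)])]))
E
```

```text
18.25 [ 0.6039 -0.2227  0.23  ] [ 0.9938  0.1115 -0.0001] [ 0.0491  1.1641 -1.7899] 0.25091158919733225 29.99537735246122
tool mm [ 1.142  -0.1269 -1.0019]
scene tip [262.  164.8]
scene collar [258.9 144. ]
scene hole [263.5 175.8]
side tip [337.5 151. ]
side collar [339.1 122.9]
side hole [336.3 165.2]
wrist tip [322.7 198.1]
wrist collar [322.7 235.9]
wrist hole [322.6 184.8]
origins [235 131] [313 110] [282 138]
```

View pics/x8b.png

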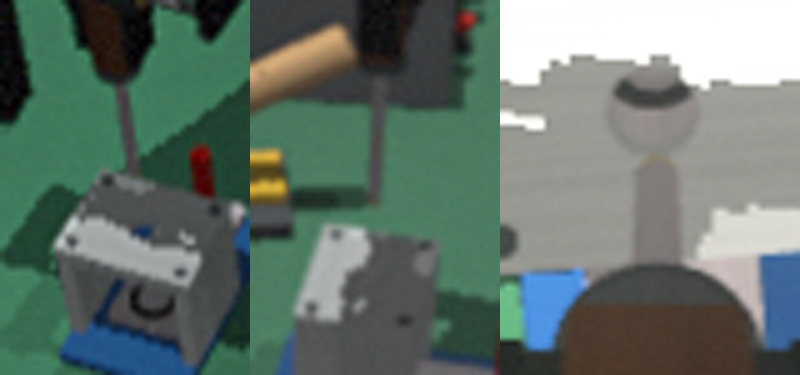

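The crops show three things:
- **Rod tip:** it is at scene (262.4,165.4), side (337.8,150.6) and wrist (323.4,194.2), all within 0.7 px of where an upright grip puts it.
- **Hole:** it is at wrist (322.4,184.7).
- **Correction needed:** about +1.1 mm in tool x and -0.8 mm in tool y.

>>> send_rows(xyz=[[1,-1,4],[1,-1,10],[1,-1,18],[1,-1,25],[1,-1,31],[1,-1,34],[1,-1,35],[1,-1,35],[1,-1,35],[1,-1,35]], dr=[[0,0,0],[0,0,0],[0,0,0],[0,0,0],[0,0,0],[0,0,0],[0,0,0],[0,0,0],[0,0,0],[0,0,0]])

```text
time: 19.23
position: [0.6051, -0.2216, 0.1955]
tool_rot: [3.136, 0.176, 0.001]
ft_force: [-0.2, 0.5, -1.3]
grip_width: 0.248
grip_force: 30.0
```

```bash
python3 go.py .605 -.2217 .127; python3 - <<'E'
from h import *
st=get_state(); t=st['position']
for n in('side','wrist'):
    I=get_image(n).astype(int); p=proj(n,t-[0,0,.085],st); print(n,'tip',p.round(1),'hole',proj(n,[.605,-.2224,.095],st).round(1))
    x,y=p.astype(int)
    g=I.sum(2)//3
    if n=='side':
        for r in range(y-10,y+8,2): print(r,x-9,[tuple(v) for v in I[r,x-9:x+10:1]][0], g[r,x-9:x+10])
    else:
        for r in range(y-26,y+14,3): print(r,x-18,g[r,x-18:x+20])
E
```

```text
19.2333 [ 0.6051 -0.2216  0.1955] [0.9938 0.1116 0.0007] [-0.1976  0.5432 -1.3233] 0.24807731647074402 29.99530248111114
tool mm [-0.1454  0.0916 68.5344]
side tip [336.4 161. ] hole [336.3 165.2]
150 327 (np.int64(34), np.int64(49), np.int64(42)) [ 41  39  39  43  52  55  53  53  60  71  77  84  97  99  99 100 100 101
 101]
152 327 (np.int64(62), np.int64(103), np.int64(81)) [ 82  84  89  93  90  92  93  92  86  78  78  86  97 102 100 100  98 100
 100]
154 327 (np.int64(85), np.int64(127), np.int64(103)) [105 117 116 113 115 112 109 104  90  77  76  87  97  99  98 102 101 102
 102]
156 327 (np.int64(130), np.int64(151), np.int64(140)) [140 164 128 111 147 176 192 171 109  74  81  96 109 109 100  96  99 100
 100]
158 327 (np.int64(168), np.int64(174), np.int64(172)) [171 178 168 162 173 178 178 154  97  71  76  83  90  91  84  79  80  80
  84]
160 327 (np.int64(177), np.int64(181), np.int64(181)) [179 180 176 175 175 181 179 159 100  70  73  80  80  81  82  80  82  80
  82]
162 327 (np.int64(176), np.int64(179), np.int64(180)) [178 176 173 177 178 179 159 103  78  81  82  83  82  81 
[... 1926 characters left out ...]
37 145 151 154 153 153 154 154 153
 152 153]
202 304 [152 150 152 153 151 153 153 153 153 151 153 151 145 138 131 126 125 128
 127 127 127 126 124 129 134 141 148 152 152 152 149 151 152 149 150 150
 150 152]
205 304 [149 149 149 149 149 150 150 149 150 152 150 151 152 151 142 127 125 126
 125 126 127 127 123 130 144 153 153 154 153 153 154 153 152 154 151 153
 151 152]
208 304 [150 151 151 150 152 151 151 150 151 149 149 147 150 150 139 126 122 125
 127 125 125 124 124 127 140 148 149 149 148 149 148 147 150 149 149 149
 150 149]
211 304 [149 149 150 148 150 151 151 151 150 151 151 153 154 152 139 121 122 124
 125 125 126 124 122 123 140 156 154 155 156 155 153 154 153 154 153 152
 153 152]
```

The rod is centred on column 323.2 and the hole on 322.8, so the error is under 1 mm. Descending through the hole.

>>> send_rows(xyz=[[0,0,3],[0,0,7],[0,0,12],[0,0,17],[0,0,22],[0,0,27],[0,0,32],[0,0,36],[0,0,39],[0,0,40]], dr=[[0,0,0],[0,0,0],[0,0,0],[0,0,0],[0,0,0],[0,0,0],[0,0,0],[0,0,0],[0,0,0],[0,0,0]])

```text
time: 20.17
position: [0.6045, -0.2214, 0.1543]
tool_rot: [-3.136, -0.176, 0.001]
ft_force: [0.4, 0.3, -0.9]
grip_width: 0.25
grip_force: 30.0
```

>>> send_rows(xyz=[[0,0,2],[0,0,6],[0,0,10],[0,0,15],[0,0,20],[0,0,24],[0,0,27],[0,0,28],[0,0,28],[0,0,28]], dr=[[0,0,0],[0,0,0],[0,0,0],[0,0,0],[0,0,0],[0,0,0],[0,0,0],[0,0,0],[0,0,0],[0,0,0]])

```text
time: 21.0
position: [0.6049, -0.2215, 0.1271]
tool_rot: [3.137, 0.175, 0.0]
ft_force: [1.1, -0.1, -0.5]
grip_width: 0.252
grip_force: 30.0
```

```bash
python3 go.py .605 -.2217 .127; python3 - <<'E'
from h import *
st=get_state(); t=st['position']
I=get_image('wrist').astype(int); g=I.sum(2)//3
print('hole',proj('wrist',[.605,-.2217,.095],st),'rod@.095',proj('wrist',[*t[:2],.095],st),'collar',proj('wrist',t+[0,0,.005],st))
x,y=proj('wrist',[.605,-.2217,.095],st).astype(int)
for r in range(y-16,y+14,2): print(r,x-18,*g[r,x-18:x+20])
E
```

```text
21.0 [ 0.6049 -0.2215  0.1271] [0.9938 0.1115 0.0002] [ 1.1198 -0.1486 -0.5292] 0.2518314733068367 29.99539160169661
tool mm [0.0858 0.1717 0.1463]
hole [322.91739395 216.74534638] rod@.095 [322.69706491 216.84966913] collar [322.71535557 235.86639821]
200 304 132 133 133 135 135 133 132 132 133 133 134 134 132 134 135 135 134 135 135 134 136 133 134 134 135 136 135 135 135 134 136 135 133 136 136 134 135 135
202 304 133 134 134 133 134 135 134 134 134 135 136 134 136 136 134 136 135 137 136 135 136 138 136 137 137 137 137 137 138 138 137 138 138 137 135 136 136 137
204 304 136 135 136 135 136 136 138 136 136 135 134 137 136 136 135 133 134 130 129 130 130 132 131 132 134 134 135 134 134 133 134 136 133 133 134 135 135 135
206 304 133 135 134 134 134 133 133 135 133 135 132 128 118 99 83 101 109 110 109 109 109 110 109 100 89 107 126 132 134 133 135 134 135 133 134 133 133 132
208 304 132 132 133 133 133 132 133 132 129 123 121 122 124 118 104 101 108 109 108 112 109 110 107 103 109 122 122 123 122 127 130 132 132 131 132 132 130 131
210 304 129 129 131 130 129 129 131 128 122 120 12
[... 641 characters left out ...]
3 65 64 63 63 62 60 61 64 60 62 58 59 66 79 101 122 128 131 132 132 131
220 304 130 130 130 127 123 101 65 60 59 60 63 65 63 64 62 63 65 64 64 66 65 64 64 65 63 63 63 65 63 62 61 58 76 103 124 132 134 135
222 304 129 130 120 83 60 61 62 63 62 62 63 63 61 65 64 66 65 65 65 63 63 62 64 64 63 63 63 64 65 64 61 64 62 61 66 97 127 133
224 304 128 104 61 57 53 56 55 57 54 55 56 56 53 57 56 55 55 56 55 55 57 55 50 53 54 53 54 52 54 52 54 54 55 53 53 54 73 104
226 304 98 56 54 55 54 56 56 54 55 56 55 56 57 55 55 55 56 53 55 57 56 51 53 53 52 53 52 54 53 53 54 54 52 54 54 53 55 56
228 304 62 58 52 52 55 54 53 55 54 56 55 55 53 54 54 54 54 56 55 56 53 56 53 53 51 53 50 51 51 51 53 54 51 52 52 51 54 56
```

>>> send_rows(xyz=[[0,0,0],[0,0,0],[0,0,0],[0,0,0],[0,0,0],[0,0,0],[0,0,0],[0,0,0],[0,0,0],[0,0,0]], dr=[[0,0,0],[0,0,0],[0,0,0],[0,0,0],[0,0,0],[0,0,0],[0,0,0],[0,0,0],[0,0,0],[0,0,0]])

```text
time: 21.88
position: [0.6048, -0.2215, 0.127]
tool_rot: [3.137, 0.176, -0.0]
ft_force: [0.0, -0.5, -1.1]
grip_width: 0.25
grip_force: 30.0
```

```bash
python3 go.py; python3 -c "
from bench import *
print(close_job())"
```

```text
21.8833 [ 0.6048 -0.2215  0.127 ] [ 0.9938  0.1116 -0.    ] [ 0.027  -0.5485 -1.13  ] 0.24988187822187907 29.995327626820654
the job is handed in; nothing more can be done
None
```

I handed the job in at 21.9 s with the shuttle home against its stop and the probe held still in the guide hole, centred to under 1 mm, its tip about 1 cm above the dome by the arm's reading (not seen directly); the judge's verdict was not shown.

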